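# Pull the urgent sample rack from behind a routine one

### The job

The red rack with the urgent samples waits in the rear of one lane of the two-lane rack feeder, behind a white rack. Lift that white rack out of its loading bay and stand it aside on the worktop, slide the red rack forward from under the hold-down rails into the bay, lift it out and stand it in the blue tray; then set the white rack back down in the loading bay it came from, so that its foot sits flat between the rails. Keep the racks upright and set them down rather than dropping them, and leave the other two racks and the things round about alone.

Things in the scene. Friction and masses are not known exactly. Their poses are not given: they have to be found in the camera images.
- feeder: fixed two-lane rack feeder, a white box 278 x 122 mm, lanes on its top. Origin on the worktop midway between lanes; +x along the lanes to the rear (end block 116 mm high, x 116 to 148 mm), +y to the left lane. Lane centre lines y = +32 (left), -32 mm (right); lanes 42 mm wide for 36 mm feet; floor 78 mm above the worktop. Front half = open loading bays, rear half under lips (see bay_left, hold_down)
- bay_left (a point): floor centre of the left loading bay (feeder x -57, y 32, z 78 mm), axes as the feeder. The bay runs from the front stop (feeder x -117, 9 mm above the floor) to the lips at +3 mm; side rails 14 mm above the floor, with sloping lead-in edges. Here a rack is lifted straight up or set straight down; set down, its centre is 68 mm above this point and within 5 mm of it along the lane
- bay_right (a point): floor centre of the right loading bay (feeder x -57, y -32, z 78 mm), the same in all else. Keep the arm clear of what stands round the work: on the left a tall analyser, 490 mm high, front at about world x 485, right side at about world y 125 mm; on the right a round analyser, 280 mm high, from about world x 580 at y -300 mm; behind, a carton 255 mm high beyond world x 715 mm
- hold_down (a point): point midway between the lanes where the grey hold-down lips begin (feeder x 3, y 0, z 92 mm), axes as the feeder. From here to x 116 mm, lips 6.5 mm wide on both sides of each lane, 8 to 14 mm above its floor, lie over the racks' feet with 2 mm of play: a rack there cannot be lifted, it only slides along the lane. It is free of the lips once its centre is at feeder x -52 mm or less
- urgent_mid (a point): centre of the red (urgent) rack, 68 mm above its underside; x along the rack, z up, ends alike. It starts in the rear half of the left or right lane (feeder x about 59 mm). 110 mm long, foot 36 mm wide and 6 mm high, body above it 24 mm wide, tube caps up to 96 mm, about 0.25 kg. Grip: block 30 mm along x, 12 mm along y (pinch this), 98 to 136 mm above the underside; its middle is 49 mm above this point
- front_left_mid (a point): centre of the white rack in the left loading bay; same shape, axes and grip block as the red rack (middle of the 12 mm thick grip block 49 mm above this point, underside 68 mm below)
- front_right_mid (a point): centre of the white rack in the right loading bay; same shape, axes and grip block as the red rack (middle of the 12 mm thick grip block 49 mm above this point, underside 68 mm below). The two front racks' grip blocks are 64 mm apart, centre to centre
- rear_white_mid (a point): centre of the white rack in the rear half of the other lane, same shape as the red one; it stays where it is
- tray: blue carrying tray, fixed, 144 mm (own x) x 70 mm (own y), rim 14 mm high, walls and floor 4 mm thick (inside 136 x 62 mm), on the right of the feeder, long side roughly along world x. Origin on the worktop under its centre. A rack fits in lengthwise only, then its centre is 72 mm above the origin
- amber_bottle: small brown bottle with a black cap, 40 mm across, 85 mm high, behind the tray; leave alone. Origin under its centre
- dropper_bottle: white dropper bottle, 26 mm across, 68 mm high, behind the tray; leave alone. Origin under its centre
- timer: white bench timer, 62 mm wide, 54 mm high, on the right; leave alone. Origin under its centre

How it is judged (in metres and radians):
On the way, in this order (a step that is already met when the one before it is completed fails the run):
1. the white rack in front of the red one stands upright on the worktop, out of the feeder and released (((y of rear_white_mid in the frame of feeder below 0 m and distance of front_left_mid from where it was at the start of the episode above 0.09 m and height (world z) of front_left_mid below 0.085 m and angle between front_left_mid's own z axis and vertical below 0.1 rad and contact force between the fingers and front_left below 0.1 N and linear speed of front_left below 0.03 m/s) or (y of rear_white_mid in the frame of feeder above 0 m and distance of front_right_mid from where it was at the start of the episode above 0.09 m and height (world z) of front_right_mid below 0.085 m and angle between front_right_mid's own z axis and vertical below 0.1 rad and contact force between the fingers and front_right below 0.1 N and linear speed of front_right below 0.03 m/s))), for 0.2 s.
2. the red rack stands upright in the blue tray, released (x of urgent_mid in the frame of tray between -0.02 and 0.02 m and y of urgent_mid in the frame of tray between -0.02 and 0.02 m and z of urgent_mid in the frame of tray below 0.0755 m and angle between urgent_mid's own z axis and vertical below 0.06 rad and linear speed of urgent below 0.02 m/s and contact force between the fingers and urgent below 0.1 N), for 0.2 s.
At the end, for the whole second after the job is handed in: Red rack upright, released, in the tray, centre within 20 mm of the tray's both ways. Each front white rack flat in its own bay: centre 46-67 mm before the feeder's middle, 5 mm off the lane line, 3.5 mm too high, 0.12 rad askew at most. Rear white rack within 10 mm of its start. All at rest (all of step 2 and x of front_left_mid in the frame of feeder between -0.067 and -0.046 m and y of front_left_mid in the frame of feeder between 0.027 and 0.037 m and z of each of front_left_mid, front_right_mid in the frame of feeder below 0.1495 m and angle between each of front_left_mid, front_right_mid's own z axis and vertical below 0.06 rad and angle between the x axis of each of front_left_mid, front_right_mid and the x axis of feeder, either way round below 0.12 rad and linear speed of each of front_left, front_right below 0.02 m/s and x of front_right_mid in the frame of feeder between -0.067 and -0.046 m and y of front_right_mid in the frame of feeder between -0.037 and -0.027 m and distance of rear_white_mid from where it was at the start of the episode below 0.01 m); the robot touches nothing.
It fails at once if a rack tipped by more than 0.4 rad (angle between any of urgent_mid, rear_white_mid, front_left_mid, front_right_mid's own z axis and vertical above 0.4 rad).
It fails at once if a rack dropped: moving at over 0.6 m/s with no finger on it (a fall of about 18 mm) ((linear speed of urgent above 0.6 m/s and contact force between the fingers and urgent below 0.05 N) or (linear speed of rear_white above 0.6 m/s and contact force between the fingers and rear_white below 0.05 N) or (linear speed of front_left above 0.6 m/s and contact force between the fingers and front_left below 0.05 N) or (linear speed of front_right above 0.6 m/s and contact force between the fingers and front_right below 0.05 N)).
It fails at once if one of the two racks of the other lane moved by more than 20 mm (distance of rear_white_mid from where it was at the start of the episode above 0.02 m or (y of rear_white_mid in the frame of feeder below 0 m and distance of front_right_mid from where it was at the start of the episode above 0.02 m) or (y of rear_white_mid in the frame of feeder above 0 m and distance of front_left_mid from where it was at the start of the episode above 0.02 m)).
It fails at once if the brown bottle, the dropper bottle or the timer moved by more than 25 mm (distance of any of amber_bottle, dropper_bottle, timer from where it was at the start of the episode above 0.025 m).
It also fails if it takes over 72 s, if anything falls off the work surface, if the arm or the gripper's body presses on something with over 40 N, if the wrist force passes 120 N, or if a joint passes its speed limit or range.

### The arm

A 6-joint arm with a two-finger parallel gripper is mounted at the origin on a cart in front of the work surface, level with it; the furniture and walls round the work are solid. World frame = base frame: x ahead of the robot, y to its left, z up, the work surface at z = 0. Lengths are in mm, angles in rad, forces in N, time in s.
With the tool pointing down it reaches from about 350 to 875 mm from the base axis. Payload 4.2 kg.
Tool frame: the origin (TCP) lies midway between the tips of the shut fingers; the grasp point (between the pads) lies 19 mm behind it; y points along the fingers, x is the direction in which the jaws open and shut, and the axes are right-handed (so a half turn about y gives the same grasp; the last joint's range is limited). The gripper opens to 85 mm and grips with 20 to 120 N. Pads are 22 mm wide; open, the fingers measure 114 mm over their backs; the gripper's body (76 mm by 85 mm) begins 54 mm behind the grasp point. The pads swing forward as they close: fully open they stand 13 mm farther back than shut.
Start: joints at [1.496, 0.385, 0.008, 0, -1.194, -0.259], TCP at [204.74, 590.492, 231.312] pointing down, gripper open.
Joint ranges: [-3.14, 3.14], [-1.21, 2.06], [-1.07, 1.41], [-3.16, 2.05], [-2.99, -0.16], [-3.1, 3.1]. Speed limits (rad/s): [2.79, 2.79, 3.14, 3.14, 3.14, 3.14].

### API

Orientations are given as a rotation vector (axis times angle).
In Python, from cell import env gives the robot as it stands. The module is installed in compiled form; this text tells all that it offers.
- The arm moves only by the tool carry_out, never from a script. Its argument "commands" is a list of rows, each a list of 5 numbers: the shift along the tool's x, y, z in cm, then the turn about the tool's y in rad, then the gripper's target within -1 to 1 (fully open at 1, half-way at 0, shut at -1). In form: [[tx, ty, tz, yaw, grip], ...]. A call has 1 to 12 rows; each row is the pose to reach, as a shift and turn from the pose commanded when the call began, along the tool's axes at that moment; what a row does not reach only later rows make up. A row lasts 1/12 s, in which the tool goes at most 41.7 mm and 7.16 degrees, less where a joint would pass 70% of its speed; a pose out of reach is approached as far as the arm can. A call with a gripper value outside its range is refused whole. The fingers move at their own pace and stop on an object; "newtons" is the grip in N (left out, the last holds). Time passes only in rows, so rows that repeat a pose let the fingers close. It gives the time, the measured TCP pose, the force and the opening at its end, in the units of the state.
- env.sense(): the state, without advancing time (a new reading comes with each control period).
- env.grab_frame(name): name is "scene" or "top" or "wrist"; returns the picture (400x640x3 uint8, blue, green, red); there is no depth.
- env.get_calibration(name): a dict with "mtx" (3x3 intrinsics, pixels), "pose" (4x4, takes a point from camera to world coordinates). Camera axes: x right, y up, looking along -z (the intrinsics and any distortion apply to the point x, -y, -z); pixel columns grow to the right and rows downward; lengths in mm; the calibration is good to about 2 mm. A picture is of the moment at which its call begins: read the wrist's pose just before it. get_calibration takes no time and is no camera call; for the wrist camera it gives the pose at the moment of the call.
- env.finish_job(): hands the job in, once; it reports no verdict.
The state is a dict: "time": time; "q": joint angles; "joint_velocities": joint speeds; "tau": joint torques, N m; "tool_pos": TCP position; "tcp_rot": TCP orientation; "contact_force": force on the tool from outside, world axes, zero at the start; "torque": the same for the moment, N m; "width": opening from 0.0 (shut) to 1.0 (fully open).
Only numpy, scipy, OpenCV 4.12 (cv2) and the standard library are available. Lean on these libraries where they do the work, as an engineer would, in place of code of your own. Each camera call takes 0.05 s, during which the arm holds its last target.

## Working session

There is one attempt and no reset: what is moved stays moved. The work goes in short steps, Python scripts to look and compute and a tool call to move; the robot and the scene stay as the last step left them, time stands still between calls to the robot, and variables do not carry over. Pictures are saved under pics/ and viewed, and the job is handed in when it is done.

Besides the shell and the picture viewer there is one more tool, called after "Call:" in YAML: its name, and indented under it one key for each argument. carry_out: Moves the arm, as the interface text tells. Its arguments: {"type":"object","properties":{"commands":{"type":"array"},"newtons":{"type":"number"}},"required":["commands"]}

```bash
mkdir -p pics; python3 - <<'E'
from cell import env
import cv2
s=env.sense(); print(s)
for n in ["scene","top","wrist"]:
    c=env.get_calibration(n); print(n,c)
    cv2.imwrite(f"pics/{n}0.png",env.grab_frame(n))
E
```

```text
{'time': 0.0, 'q': array([ 1.49560893e+00,  3.85596399e-01,  6.59627486e-03, -4.91018290e-04,
       -1.19402140e+00, -2.58595896e-01]), 'joint_velocities': array([-9.41374351e-04, -3.55934009e-05,  8.45914045e-04,  4.02748873e-04,
       -6.50055622e-04, -9.08154681e-04]), 'tau': array([ 9.68204768e-04, -3.92288840e+01,  1.88397628e+01,  4.18595999e+00,
       -4.70694155e-03,  5.11492971e-06]), 'tool_pos': array([204.55641724, 589.9422364 , 230.18717104]), 'tcp_rot': array([-1.03416314,  1.44997182, -1.45249944]), 'contact_force': array([-0.20532305, -0.76564214,  0.29111304]), 'torque': array([-0.02652814,  0.03924254, -0.00724521]), 'width': 1.002972365573491}
scene {'mtx': array([[463.71839544,   0.        , 315.83187355],
       [  0.        , 463.71839544, 196.37505266],
       [  0.        ,   0.        ,   1.        ]]), 'pose': array([[ 8.24226296e-01,  4.00529115e-01, -4.00284201e-01,
         1.71739722e+02],
       [-5.66227558e-01,  5.75329437e-01, -5.90239266e-01,
        -7.46340253e+02],
       [-6.11272753e-03,  7.13142670e-01,  7.00992273e-01,
         7.68642365e+
[... 427 characters left out ...]
682e+02],
       [-4.57467740e-03,  2.13395595e-01,  9.76955164e-01,
         1.12591733e+03],
       [ 0.00000000e+00,  0.00000000e+00,  0.00000000e+00,
         1.00000000e+00]])}
wrist {'mtx': array([[352.75936245,   0.        , 317.59411158],
       [  0.        , 352.75936245, 197.39474537],
       [  0.        ,   0.        ,   1.        ]]), 'pose': array([[-3.27904844e-01,  8.93653394e-01,  3.06369099e-01,
         2.82251996e+02],
       [-9.44709741e-01, -3.10658247e-01, -1.04952176e-01,
         5.62901004e+02],
       [ 1.38521898e-03, -3.23844199e-01,  9.46109410e-01,
         3.72928096e+02],
       [ 0.00000000e+00,  0.00000000e+00,  0.00000000e+00,
         1.00000000e+00]])}
```

View pics/scene0.png

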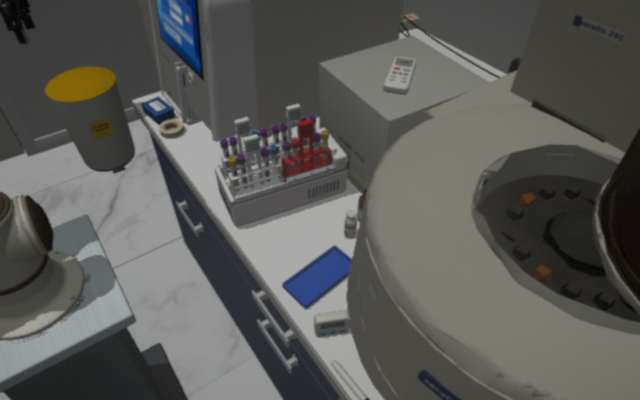

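View pics/top0.png

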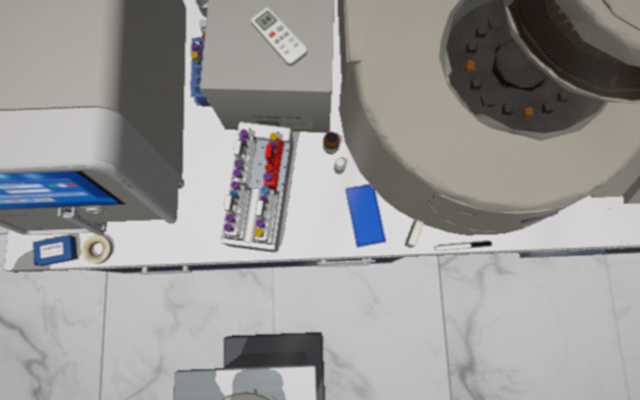

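View pics/wrist0.png

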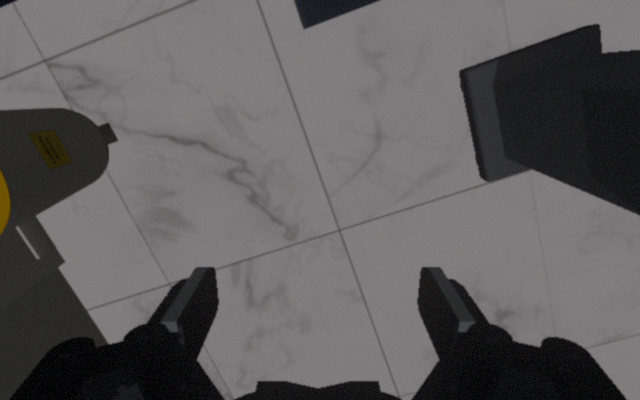

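```bash
python3 - <<'E'
import cv2
a=cv2.imread("pics/top0.png")[110:260,200:400]; cv2.imwrite("pics/top0z.png",cv2.resize(a,None,fx=4,fy=4,interpolation=cv2.INTER_CUBIC))
a=cv2.imread("pics/scene0.png")[95:235,205:365]; cv2.imwrite("pics/scene0z.png",cv2.resize(a,None,fx=4,fy=4,interpolation=cv2.INTER_CUBIC))
E
```

```text
(no output)
```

View pics/top0z.png

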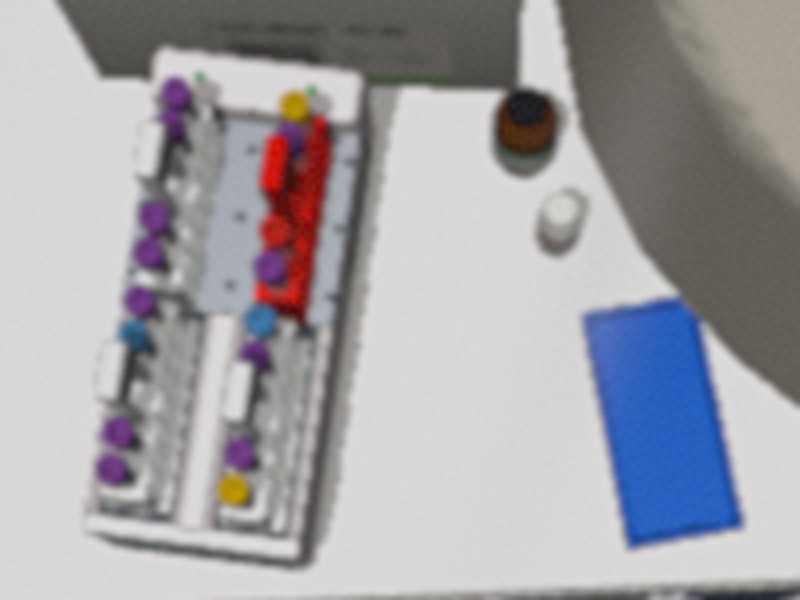

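View pics/scene0z.png

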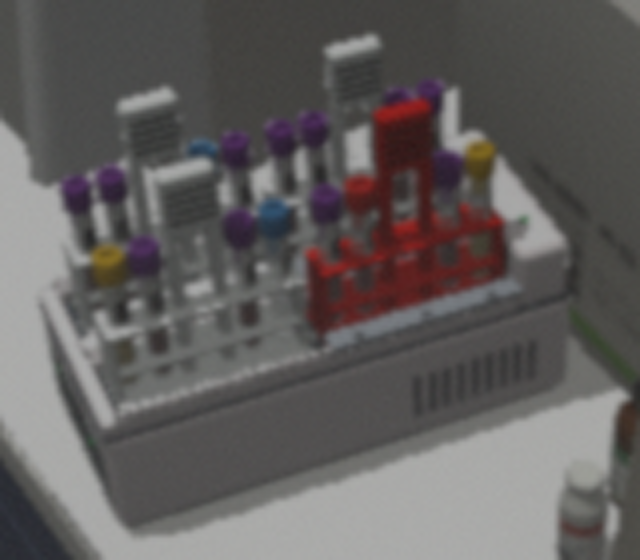

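```bash
cat > h.py <<'E'
import numpy as np, cv2
from cell import env
def ray(cal,uv):
    K,P=cal["mtx"],cal["pose"]
    d=np.array([(uv[0]-K[0,2])/K[0,0],-(uv[1]-K[1,2])/K[1,1],-1.])
    return P[:3,3],P[:3,:3]@d
def onz(cal,uv,z):
    o,d=ray(cal,uv); return o+d*(z-o[2])/d[2]
def tri(*cu):
    A=np.zeros((3,3));b=np.zeros(3)
    for c,uv in cu:
        o,d=ray(c,uv); d=d/np.linalg.norm(d); M=np.eye(3)-np.outer(d,d); A+=M;b+=M@o
    p=np.linalg.solve(A,b)
    res=[np.linalg.norm((np.eye(3)-np.outer(d/np.linalg.norm(d),d/np.linalg.norm(d)))@(p-o)) for o,d in (ray(c,uv) for c,uv in cu)]
    return p,res
def proj(cal,p):
    K,P=cal["mtx"],cal["pose"]
    q=P[:3,:3].T@(np.asarray(p,float)-P[:3,3]); return K[0,0]*q[0]/-q[2]+K[0,2], K[1,1]*-q[1]/-q[2]+K[1,2]
E
python3 - <<'E'
from h import *
np.set_printoptions(precision=1,suppress=True)
T=env.get_calibration("top");S=env.get_calibration("scene")
t=lambda x,y:(200+x/4-.375,110+y/4-.375); s=lambda x,y:(205+x/4-.375,95+y/4-.375)
for n,a,b in [("fr",(239,385),(185,178)),("fl",(114,368),(148,104)),("red",(274,160),(402,112)),("rw",(150,148),(353,47))]:
    print(n,*tri((T,t(*a)),(S,s(*b))), onz(T,t(*a),214), onz(S,s(*b),214))
for n,a in [("FL",(86,520)),("FR",(302,552)),("RR",(365,75)),("RL",(157,50))]: print(n,onz(T,t(*a),92),onz(T,t(*a),116))
for a in [(585,315),(630,546),(740,522),(682,300)]: print("tray",onz(T,t(*a),14))
E
```

```text
fr [482.2 -64.1 204.5] [np.float64(2.302014441175953), np.float64(2.302014441176113)] [482.6 -65.9 214. ] [474.6 -75.3 214. ]
fl [493.4  -3.1 208.7] [np.float64(1.3189292845134926), np.float64(1.3189292845134828)] [493.6  -4.4 214. ] [489.   -9.9 214. ]
red [597.6 -83.9 208.5] [np.float64(1.4854959732650117), np.float64(1.4854959732648871)] [597.3 -85.  214. ] [591.9 -90.3 214. ]
rw [606.7 -21.6 210.3] [np.float64(0.7407680131839187), np.float64(0.7407680131841063)] [606.2 -22.4 214. ] [603.  -26.3 214. ]
FL [433.5  34.4  92. ] [430.7  29.4 116. ]
FR [411.3 -83.9  92. ] [408.9 -86.2 116. ]
RR [ 684.6 -125.7   92. ] [ 676.  -126.9  116. ]
RL [704.9  -5.5  92. ] [695.7  -9.5 116. ]
tray [ 554.6 -250.3   14. ]
tray [ 414.6 -269.6   14. ]
tray [ 426.1 -335.2   14. ]
tray [ 561.6 -309.4   14. ]
```

```bash
python3 - <<'E'
from h import *
from scipy.spatial.transform import Rotation as R
np.set_printoptions(precision=3,suppress=True)
s=env.sense(); M=R.from_rotvec(s["tcp_rot"]).as_matrix(); print(M)
C=env.get_calibration("wrist")["pose"]; print(M.T@(C[:3,3]-s["tool_pos"])); print(M.T@C[:3,:3]); print(s["time"])
E
```

```text
[[-0.328 -0.     0.945]
 [-0.945 -0.002 -0.328]
 [ 0.002 -1.     0.   ]]
[   0.441 -142.583   82.273]
[[ 1.    -0.     0.001]
 [ 0.001  0.324 -0.946]
 [-0.     0.946  0.324]]
0.15
```

```bash
cat >> h.py <<'E'
from scipy.spatial.transform import Rotation as Rot
FY=-0.168
def cmd(*targets, yaw=None):
    """targets: (x,y,z) world TCP; yaw: desired angle of tool z in world"""
    s=env.sense(); M=Rot.from_rotvec(s["tcp_rot"]).as_matrix()
    cy=np.arctan2(M[1,2],M[0,2])
    for p in targets:
        d=M.T@(np.array(p,float)-s["tool_pos"])/10
        print(p,"->",np.round(d,2), "turn", None if yaw is None else round(-((yaw-cy+np.pi)%(2*np.pi)-np.pi),3))
E
python3 - <<'E'
from h import *
np.set_printoptions(precision=1,suppress=True)
T=env.get_calibration("top")
for z in (490,350,250): print([onz(T,p,z)[:2] for p in [(60,220),(182,185),(180,100),(75,232)]])
cmd((240,350,330),(300,210,330),(365,40,330),(475,-65,330),yaw=-0.168)
E
```

```text
[array([422.3, 171.8]), array([464.7,   6.2]), array([590.8,  12. ]), array([404.9, 150.1])]
[array([446.6, 249.4]), array([498.3,  47.4]), array([652.2,  54.4]), array([425.4, 222.9])]
[array([463.9, 304.8]), array([522.3,  76.7]), array([696.1,  84.7]), array([440.1, 275. ])]
(240, 350, 330) -> [21.5 -9.9 11.2] turn -0.166
(300, 210, 330) -> [32.8 -9.9 21.5] turn -0.166
(365, 40, 330) -> [46.7 -9.9 33.2] turn -0.166
(475, -65, 330) -> [53.  -9.9 47. ] turn -0.166
```

Call:
carry_out:
  commands:
    - [21.5,-9.9,11.2,-0.166,1]
    - [21.5,-9.9,11.2,-0.166,1]
    - [21.5,-9.9,11.2,-0.166,1]
    - [21.5,-9.9,11.2,-0.166,1]
    - [21.5,-9.9,11.2,-0.166,1]
    - [21.5,-9.9,11.2,-0.166,1]
    - [21.5,-9.9,11.2,-0.166,1]
    - [32.8,-9.9,21.5,-0.166,1]
    - [32.8,-9.9,21.5,-0.166,1]
    - [32.8,-9.9,21.5,-0.166,1]
    - [32.8,-9.9,21.5,-0.166,1]
    - [32.8,-9.9,21.5,-0.166,1]

```text
time: 1.15
tool_pos: [300.9, 206.6, 330.4]
tcp_rot: [-1.123, 1.335, -1.335]
contact_force: [0.4, 0.2, 0.3]
width: 0.997
```

```bash
python3 - <<'E'
from h import *
print(env.sense()["tool_pos"],env.sense()["q"])
cmd((365,40,330),(475,-65,330),yaw=-0.168)
E
```

```text
[300.93945766 206.58251874 330.41601922] [ 1.05482836e+00 -1.48700994e-01 -3.66567325e-01  1.33330423e-04
 -1.35285055e+00  3.43553683e-01]
(365, 40, 330) -> [15.31  0.04  9.17] turn -0.004
(475, -65, 330) -> [23.77  0.04 21.81] turn -0.004
```

Call:
carry_out:
  commands:
    - [15.3,0,9.2,0,1]
    - [15.3,0,9.2,0,1]
    - [15.3,0,9.2,0,1]
    - [15.3,0,9.2,0,1]
    - [15.3,0,9.2,0,1]
    - [23.8,0,21.8,0,0]
    - [23.8,0,21.8,0,0]
    - [23.8,0,21.8,0,0]
    - [23.8,0,21.8,0,0]
    - [23.8,0,21.8,0,0]

```text
time: 1.98
tool_pos: [478.7, -63.2, 328.3]
tcp_rot: [-1.126, 1.336, -1.335]
contact_force: [0.7, 0.2, 0.8]
width: 0.5
```

```bash
python3 - <<'E'
from h import *
s=env.sense()
C=env.get_calibration("wrist")
im=env.grab_frame("wrist")
np.savez("w1.npz",mtx=C["mtx"],pose=C["pose"])
cv2.imwrite("pics/w1.png",im); print(s["tool_pos"],s["width"],s["joint_velocities"])
E
```

```text
[478.70747234 -63.21892005 328.28733984] 0.4995260465901096 [ 0.06258078 -0.06395733 -0.06356478 -0.02873285 -0.0234521  -0.05706186]
```

View pics/w1.png

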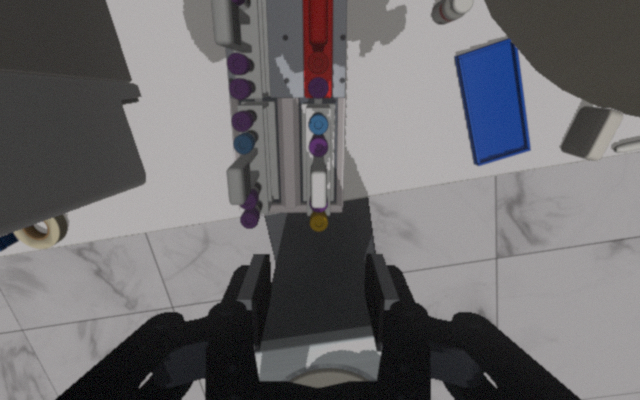

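```bash
python3 - <<'E'
import cv2
a=cv2.imread("pics/w1.png")[0:240,210:370]; cv2.imwrite("pics/w1z.png",cv2.resize(a,None,fx=2.5*1,fy=2.5,interpolation=cv2.INTER_CUBIC))
a=cv2.imread("pics/w1.png")[140:240,270:370]; cv2.imwrite("pics/w1zz.png",cv2.resize(a,None,fx=6,fy=6,interpolation=cv2.INTER_CUBIC))
E
```

```text
(no output)
```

View pics/w1z.png

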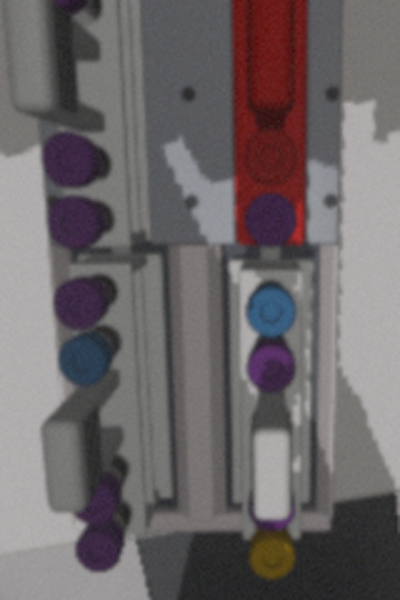

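View pics/w1zz.png

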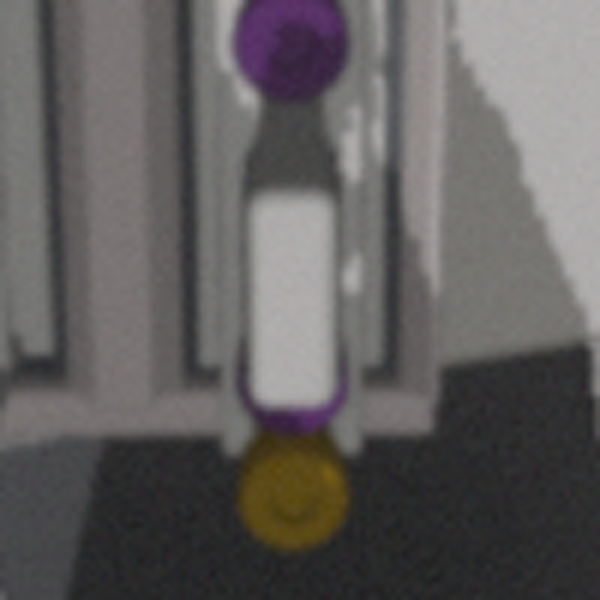

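```bash
python3 - <<'E'
from h import *
np.set_printoptions(precision=1,suppress=True)
C=np.load("w1.npz");T=env.get_calibration("top");S=env.get_calibration("scene")
t=lambda x,y:(200+x/4-.375,110+y/4-.375); s=lambda x,y:(205+x/4-.375,95+y/4-.375)
zz=lambda x,y:(270+x/6-.4,140+y/6-.4); z=lambda x,y:(210+x/2.5-.3,y/2.5-.3)
print(onz(C,zz(292,299),214)); 
print(tri((C,zz(292,299)),(T,t(239,385)),(S,s(185,178))))
print(tri((C,zz(292,299)),(S,s(185,178))))
for p in [(248,190),(248,405),(335,190),(335,405)]: print(onz(C,zz(*p),214))
print("lane edges at floor rail z92")
for p in [(185,0),(190,370),(395,0),(385,370)]: print(onz(C,zz(*p),92),onz(C,zz(*p),84))
print("ridge")
for p in [(170,250),(180,515),(223,250),(213,515)]: print(onz(C,z(*p),92))
print("red block edges / body"); 
for p in [(248,50),(293,50),(235,240),(307,240)]: print(onz(C,z(*p),214),onz(C,z(*p),110))
E
```

```text
[479.  -64.1 214. ]
(array([480. , -64.9, 207.7]), [np.float64(3.0547096773798557), np.float64(3.78471927351814), np.float64(2.047030178952226)])
(array([477.9, -64.6, 206.3]), [np.float64(1.5417879681253046), np.float64(1.5417879681252975)])
[494.  -61.1 214. ]
[465.8 -56.  214. ]
[492.2 -71.8 214. ]
[463.8 -67.1 214. ]
lane edges at floor rail z92
[499.1 -48.5  92. ] [497.8 -47.8  84. ]
[429.8 -36.2  92. ] [427.1 -35.3  84. ]
[492.7 -85.5  92. ] [491.2 -85.7  84. ]
[423.5 -72.7  92. ] [420.6 -72.6  84. ]
ridge
[543.9 -33.   92. ]
[428.4 -13.1  92. ]
[540.1 -54.6  92. ]
[425.8 -28.   92. ]
red block edges / body
[595.1 -78.  214. ] [609.3 -78.2 110. ]
[593.1 -89.6 214. ] [606.5 -94.6 110. ]
[548.6 -65.8 214. ] [543.9 -61.1 110. ]
[545.1 -85.7 214. ] [539.1 -89.  110. ]
```

```bash
python3 - <<'E'
from h import *
np.set_printoptions(precision=3,suppress=True)
print(env.sense()["q"], env.sense()["tool_pos"])
cmd((479,-64.2,260),yaw=-0.172)
T=env.get_calibration("top")
t=lambda x,y:(200+x/4-.375,110+y/4-.375)
print(onz(T,t(562,208),68),onz(T,t(527,105),85))
C=np.load("w1.npz")
for p in [(457,60),(478,164),(529,149),(512,40),(488,101)]: print("tray",onz(C,p,14))
E
```

```text
[ 0.209  0.079 -0.155 -0.    -1.341  1.19 ] [477.047 -62.047 328.463]
(479, -64.2, 260) -> [0.17 6.85 0.25] turn 0.0
[ 607.088 -236.814   68.   ] [ 665.008 -218.669   85.   ]
tray [ 548.648 -246.766   14.   ]
tray [ 414.256 -268.489   14.   ]
tray [ 423.101 -334.761   14.   ]
tray [ 559.742 -312.107   14.   ]
tray [ 493.767 -282.882   14.   ]
```

Call:
carry_out:
  commands:
    - [0.17,0,0.25,1.5,0]
    - [0.17,0,0.25,1.5,0]
    - [0.17,0,0.25,1.5,0]
    - [0.17,0,0.25,1.5,0]
    - [0.17,0,0.25,1.5,0]
    - [0.17,0,0.25,1.5,0]
    - [0.17,0,0.25,1.5,0]
    - [0.17,0,0.25,1.5,0]
    - [0.17,0,0.25,1.5,0]
    - [0.17,0,0.25,1.5,0]
    - [0.17,0,0.25,1.5,0]
    - [0.17,0,0.25,1.5,0]

```text
time: 3.03
tool_pos: [477.3, -61.9, 330.3]
tcp_rot: [-0.11, -2.17, 2.169]
contact_force: [-0.1, 0.0, -0.5]
width: 0.497
```

Call:
carry_out:
  commands:
    - [0,0,0,1.5,0]
    - [0,0,0,1.5,0]
    - [0,0,0,1.5,0]
    - [0,0,0,1.5,0]
    - [0,0,0,1.5,0]
    - [0,0,0,1.5,0]
    - [0,0,0,1.5,0]
    - [0,0,0,1.5,0]
    - [0,0,0,1.5,0]
    - [0,0,0,1.5,0]
    - [0,0,0,1.5,0]
    - [0,0,0,1.5,0]

```text
time: 4.03
tool_pos: [477.3, -61.9, 330.3]
tcp_rot: [-1.223, -1.187, 1.186]
contact_force: [0.9, -0.2, -0.1]
width: 0.501
```

```bash
python3 - <<'E'
from h import *
cmd((479,-64.2,328),yaw=-0.172-np.pi)
E
```

```text
(479, -64.2, 328) -> [-0.23  0.23 -0.18] turn 0.141
```

Call:
carry_out:
  commands:
    - [-0.23,0.2,-0.18,0.141,0]
    - [-0.23,0.2,-0.18,0.141,0]
    - [-0.23,0.2,-0.18,0.141,0]
    - [-0.23,0.2,-0.18,0.141,0]

```text
time: 4.37
tool_pos: [479.3, -64.8, 328.4]
tcp_rot: [-1.282, -1.088, 1.088]
contact_force: [0.2, 0.1, -0.1]
width: 0.503
```

```bash
cat >> h.py <<'E'
def snap(n):
    s=env.sense(); C=env.get_calibration("wrist"); im=env.grab_frame("wrist")
    np.savez(n+".npz",mtx=C["mtx"],pose=C["pose"]); cv2.imwrite(f"pics/{n}.png",im); print(s["tool_pos"],s["tcp_rot"],s["width"])
E
python3 - <<'E'
from h import *
snap("w2")
E
```

```text
[479.2962273  -64.77437105 328.36463754] [-1.28212987 -1.08775042  1.08756553] 0.5032764428374172
```

View pics/w2.png

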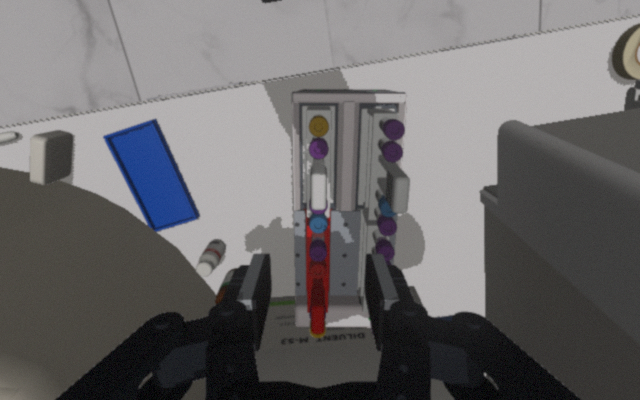

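```bash
python3 - <<'E'
import cv2
a=cv2.imread("pics/w2.png")[150:250,270:370]; cv2.imwrite("pics/w2zz.png",cv2.resize(a,None,fx=6,fy=6,interpolation=cv2.INTER_CUBIC))
im=cv2.imread("pics/w2.png"); hsv=cv2.cvtColor(im,cv2.COLOR_BGR2HSV); m=cv2.inRange(hsv,(105,120,40),(125,255,255)); m[:,:90]=0;m[:,230:]=0
c=max(cv2.findContours(m,0,2)[0],key=cv2.contourArea); r=cv2.minAreaRect(c);print(r)
q=cv2.approxPolyDP(c,5,True)[:,0]; print(q)
from h import *
np.set_printoptions(precision=1,suppress=True)
C=np.load("w2.npz")
P=np.array([onz(C,p,14) for p in q]);print(P,P.mean(0))
im=cv2.imread("pics/w1.png"); hsv=cv2.cvtColor(im,cv2.COLOR_BGR2HSV); m=cv2.inRange(hsv,(105,120,40),(125,255,255)); m[:,:400]=0
c=max(cv2.findContours(m,0,2)[0],key=cv2.contourArea);q1=cv2.approxPolyDP(c,5,True)[:,0]; print(q1)
D=np.load("w1.npz");P=np.array([onz(D,p,14) for p in q1]);print(P,P.mean(0))
E
```

```text
((151.45852661132812, 176.32681274414062), (112.30760192871094, 53.77913284301758), 65.224853515625)
[[154 120]
 [104 137]
 [148 225]
 [158 230]
 [198 215]]
[[ 412.9 -264.7   14. ]
 [ 423.2 -335.2   14. ]
 [ 551.1 -318.1   14. ]
 [ 560.8 -306.6   14. ]
 [ 548.  -244.7   14. ]] [ 499.2 -293.9   14. ]
[[509  39]
 [456  57]
 [478 164]
 [529 149]
 [517  49]]
[[ 561.5 -308.6   14. ]
 [ 552.2 -245.7   14. ]
 [ 414.3 -268.5   14. ]
 [ 423.1 -334.8   14. ]
 [ 548.7 -318.1   14. ]] [ 499.9 -295.1   14. ]
```

View pics/w2zz.png

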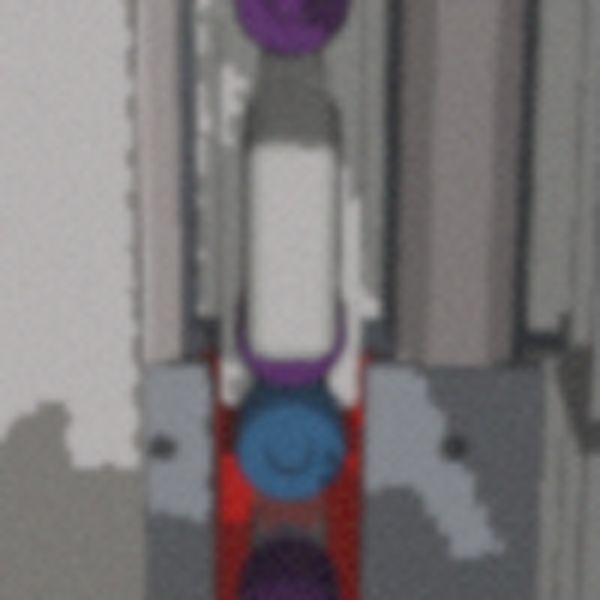

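```bash
python3 - <<'E'
from h import *
np.set_printoptions(precision=1,suppress=True)
C=np.load("w1.npz");D=np.load("w2.npz")
a=(270+291.5/6-.4,140+299/6-.4); b=(270+291.5/6-.4,150+252/6-.4)
print(tri((C,a),(D,b)))
for p in [(248,160),(248,350),(335,160),(335,350)]: print(onz(D,(270+p[0]/6-.4,150+p[1]/6-.4),214))
# tray corners tri
for a,b in [((456,57),(198,215)),((478,164),(154,120)),((529,149),(104,137))]: print("tray",tri((C,a),(D,b)))
cmd((479,-64.5,180))
E
```

```text
(array([478.4, -64.1, 212.3]), [np.float64(0.16193001380323618), np.float64(0.1619300138032307)])
[465.  -67.6 214. ]
[490.1 -71.9 214. ]
[466.8 -56.8 214. ]
[491.9 -60.8 214. ]
tray (array([ 552.1, -250.1,    1.6]), [np.float64(0.15330481805353613), np.float64(0.15330481805354948)])
tray (array([ 412.9, -269. ,    8.6]), [np.float64(1.6048352323029025), np.float64(1.6048352323030302)])
tray (array([ 423.2, -334.8,   14.3]), [np.float64(0.173003446675034), np.float64(0.17300344667498474)])
(479, -64.5, 180) -> [ 0.  14.8  0. ] turn None
```

Call:
carry_out:
  commands:
    - [0.05,4,0.08,0,0]
    - [0.05,8,0.08,0,0]
    - [0.05,11,0.08,0,0]
    - [0.05,13,0.08,0,0]
    - [0.05,15,0.08,0,0]
    - [0.05,15,0.08,0,0]
    - [0.05,15,0.08,0,0]
  newtons: 50

```text
time: 5.0
tool_pos: [478.6, -64.7, 178.1]
tcp_rot: [-1.282, -1.085, 1.088]
contact_force: [-0.5, -0.2, 0.2]
width: 0.5
```

```bash
python3 - <<'E'
from h import *
snap("w3")
E
```

```text
[478.59004272 -64.74024611 178.05851426] [-1.28247263 -1.08453278  1.08765252] 0.499868104645664
```

View pics/w3.png

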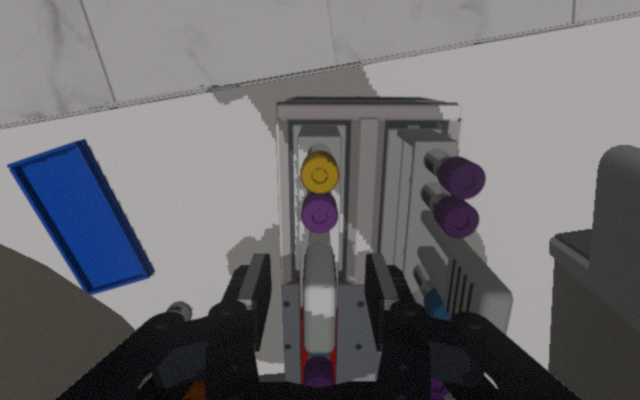

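Call:
carry_out:
  commands:
    - [0,0,0,0,-1]
    - [0,0,0,0,-1]
    - [0,0,0,0,-1]
    - [0,0,0,0,-1]
    - [0,0,0,0,-1]
    - [0,0,0,0,-1]
    - [0,0,0,0,-1]
    - [0,0,0,0,-1]
  newtons: 50

```text
time: 5.72
tool_pos: [479.9, -64.6, 179.8]
tcp_rot: [-1.285, -1.088, 1.084]
contact_force: [-0.4, 1.0, 5.8]
width: 0.133
```

Call:
carry_out:
  commands:
    - [0,-0.5,0,0,-1]
    - [0,-1.5,0,0,-1]
    - [0,-3,0,0,-1]
    - [0,-5,0,0,-1]
    - [0,-5,0,0,-1]
    - [0,-5,0,0,-1]

```text
time: 6.22
tool_pos: [478.6, -64.6, 228.4]
tcp_rot: [-1.284, -1.086, 1.084]
contact_force: [-1.0, -1.2, -2.7]
width: 0.129
```

```bash
python3 - <<'E'
from h import *
snap("w4"); print(env.sense()["contact_force"],env.sense()["torque"])
E
```

```text
[478.62840027 -64.55577555 228.37422163] [-1.28350633 -1.08565567  1.08389056] 0.12898766063637365
[ 0.22791055  0.39668998 -3.63102608] [-0.005921    0.01651034  0.01955323]
```

View pics/w4.png

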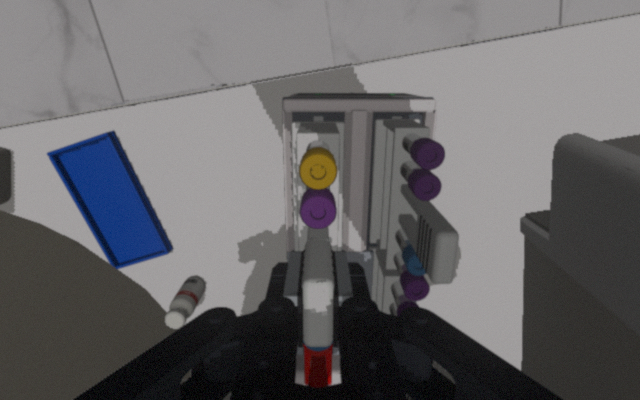

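Call:
carry_out:
  commands:
    - [-2,0,0,0,-1]
    - [-5,0,0,0,-1]
    - [-8,0,-1,0,-1]
    - [-11,0,-3,0,-1]
    - [-11,0,-4,0,-1]
    - [-11,4,-4,0,-1]
    - [-11,8,-4,0,-1]
    - [-11,11,-4,0,-1]
    - [-11,11,-4,0,-1]
    - [-11,11,-4,0,-1]

```text
time: 7.1
tool_pos: [498.4, -179.8, 116.2]
tcp_rot: [-1.279, -1.081, 1.089]
contact_force: [-0.0, -0.1, -1.8]
width: 0.133
```

```bash
python3 - <<'E'
from h import *
snap("w5"); print(env.sense()["contact_force"],env.sense()["torque"])
E
```

```text
[ 498.35672175 -179.82435914  116.23357754] [-1.27929837 -1.08052305  1.08870416] 0.1329497909967333
[ 1.63205257 -1.02897785 -1.72491699] [-0.05003309 -0.13462772 -0.0012585 ]
```

View pics/w5.png

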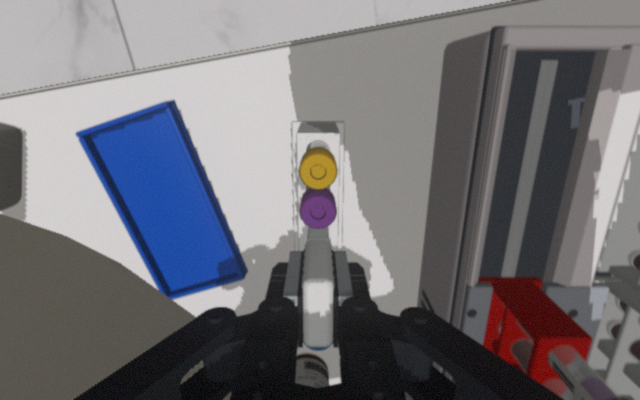

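Call:
carry_out:
  commands:
    - [0,0.8,0,0,-1]
    - [0,1.2,0,0,-1]
    - [0,1.35,0,0,-1]
    - [0,1.45,0,0,-1]
    - [0,1.45,0,0,-1]

```text
time: 7.57
tool_pos: [500.1, -179.8, 104.3]
tcp_rot: [-1.284, -1.086, 1.085]
contact_force: [-0.5, -0.2, -2.5]
width: 0.128
```

Call:
carry_out:
  commands:
    - [0,0.1,0,0,-1]
    - [0,0.2,0,0,-1]
    - [0,0.3,0,0,-1]
    - [0,0.3,0,0,-1]

```text
time: 7.9
tool_pos: [500.2, -179.9, 102.0]
tcp_rot: [-1.284, -1.086, 1.085]
contact_force: [-2.4, 0.0, 4.0]
width: 0.136
```

Call:
carry_out:
  commands:
    - [0,0,0,0,0]
    - [0,0,0,0,0]
    - [0,0,0,0,0]
    - [0,0,0,0,0]
    - [0,0,0,0,0]
    - [0,0,0,0,0]
    - [0,-4,0,0,0]
    - [0,-8,0,0,0]
    - [0,-12,0,0,0]
    - [0,-16,0,0,0]
    - [0,-18,0,0,0]
    - [0,-18,0,0,0]

```text
time: 8.9
tool_pos: [502.5, -180.5, 287.1]
tcp_rot: [-1.293, -1.094, 1.081]
contact_force: [0.2, 0.2, -0.5]
width: 0.501
```

```bash
python3 - <<'E'
from h import *
snap("w6"); print(env.sense()["contact_force"],env.sense()["time"])
E
```

```text
[ 502.53543637 -180.54980564  287.12894711] [-1.29337813 -1.09364074  1.08082952] 0.5007957061707723
[-0.02030804 -0.97813561 -0.37560828] 8.95
```

View pics/w6.png

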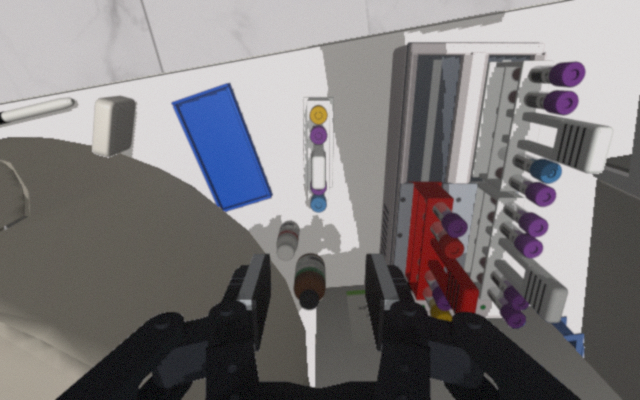

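```bash
python3 - <<'E'
from h import *
cmd((593,-84,328),yaw=-0.172-np.pi)
E
```

```text
(593, -84, 328) -> [11.   -4.37 -7.49] turn 0.005
```

Call:
carry_out:
  commands:
    - [11,-4.3,-7.5,0.005,0]
    - [11,-4.3,-7.5,0.005,0]
    - [11,-4.3,-7.5,0.005,0]
    - [11,-4.3,-7.5,0.005,0]
    - [11,-4.3,-7.5,0.005,0]
    - [11,-4.3,-7.5,0.005,0]

```text
time: 9.45
tool_pos: [591.9, -83.1, 321.5]
tcp_rot: [-1.282, -1.079, 1.084]
contact_force: [-0.3, -0.9, -0.1]
width: 0.5
```

```bash
python3 - <<'E'
from h import *
snap("w7"); 
a=cv2.imread("pics/w7.png")[100:300,220:420]; cv2.imwrite("pics/w7z.png",cv2.resize(a,None,fx=3,fy=3,interpolation=cv2.INTER_CUBIC))
E
```

```text
[591.94674552 -83.11317186 321.54154549] [-1.2824523  -1.07936587  1.08436901] 0.5001400048841079
```

View pics/w7z.png

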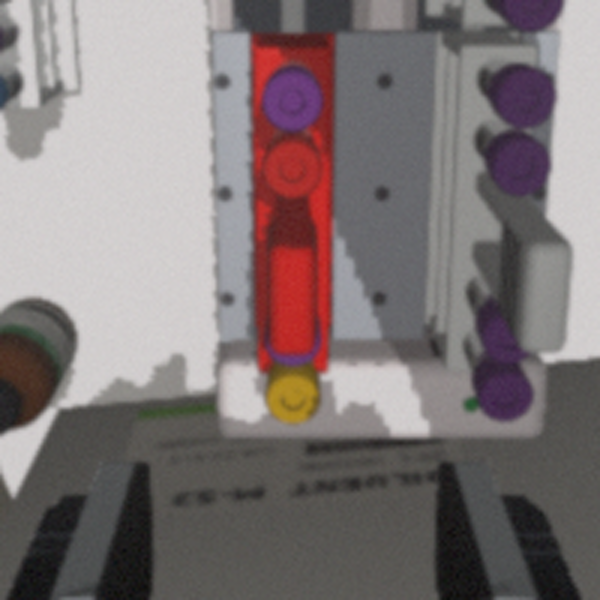

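```bash
python3 - <<'E'
from h import *
np.set_printoptions(precision=1,suppress=True)
D=np.load("w7.npz")
p=(220+292.5/3-.4,100+300/3-.4); print(onz(D,p,213))
a=cv2.imread("pics/w6.png")[150:350,380:520]; cv2.imwrite("pics/w6z.png",cv2.resize(a,None,fx=4,fy=4,interpolation=cv2.INTER_CUBIC))
cmd(onz(D,p,213)+[0,0,-34.5])
E
```

```text
[594.3 -84.1 213. ]
[594.3 -84.1 178.5] -> [ 0.  14.3 -0.3] turn None
```

View pics/w6z.png

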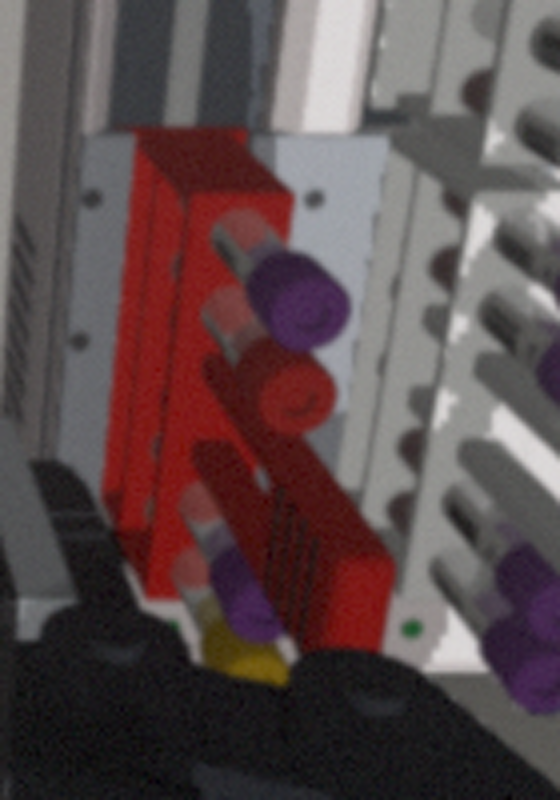

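```bash
python3 - <<'E'
from h import *
np.set_printoptions(precision=1,suppress=True)
D=np.load("w7.npz");B=np.load("w6.npz")
p=(220+292.5/3-.4,100+300/3-.4)
print(tri((D,p),(B,(467.8,300.9))))
E
```

```text
(array([595.4, -83.5, 206.9]), [np.float64(1.2802506970081682), np.float64(1.2802506970082679)])
```

Call:
carry_out:
  commands:
    - [0,4,-0.3,0,0]
    - [0,8,-0.3,0,0]
    - [0,11,-0.3,0,0]
    - [0,13,-0.3,0,0]
    - [0,14.2,-0.3,0,0]
    - [0,14.2,-0.3,0,0]
    - [0,14.2,-0.3,0,0]

```text
time: 10.08
tool_pos: [593.9, -85.5, 181.1]
tcp_rot: [-1.285, -1.078, 1.082]
contact_force: [-0.1, 0.3, 0.2]
width: 0.498
```

```bash
python3 - <<'E'
from h import *
snap("w8"); print(env.sense()["contact_force"],env.sense()["time"])
E
```

```text
[593.94991735 -85.47667725 181.1159798 ] [-1.28505862 -1.07844331  1.08217289] 0.49844932646999346
[0.53795162 0.85084306 0.52017446] 10.1333
```

View pics/w8.png

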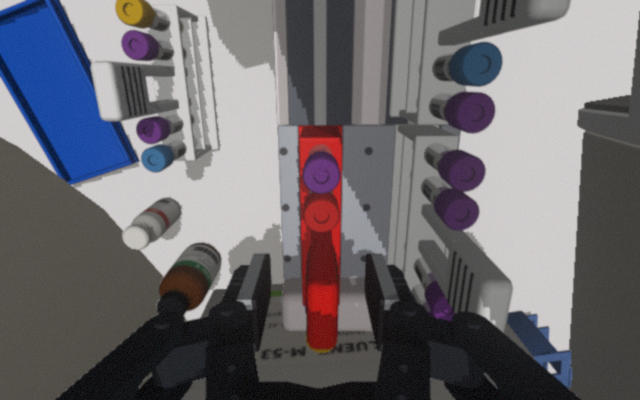

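Call:
carry_out:
  commands:
    - [0.1,0.1,0,0,-1]
    - [0.1,0.1,0,0,-1]
    - [0.1,0.1,0,0,-1]
    - [0.1,0.1,0,0,-1]
    - [0.1,0.1,0,0,-1]
    - [0.1,0.1,0,0,-1]
    - [0.1,0.1,0,0,-1]
    - [0.1,0.1,0,0,-1]
  newtons: 40

```text
time: 10.8
tool_pos: [595.8, -83.5, 182.0]
tcp_rot: [-1.287, -1.083, 1.081]
contact_force: [-2.0, -0.3, 5.7]
width: 0.138
```

```bash
python3 - <<'E'
from h import *
s=env.sense();print(s["contact_force"],s["time"])
snap("w9")
cmd((478.4,-64.5,180.5),yaw=-.172-np.pi)
E
```

```text
[-1.96928737 -0.32342716  5.68162   ] 10.8
[595.75039691 -83.50118979 182.00781129] [-1.28699124 -1.08270822  1.08103372] 0.138205572513761
(478.4, -64.5, 180.5) -> [-0.13  0.13 11.89] turn 0.0
```

View pics/w9.png

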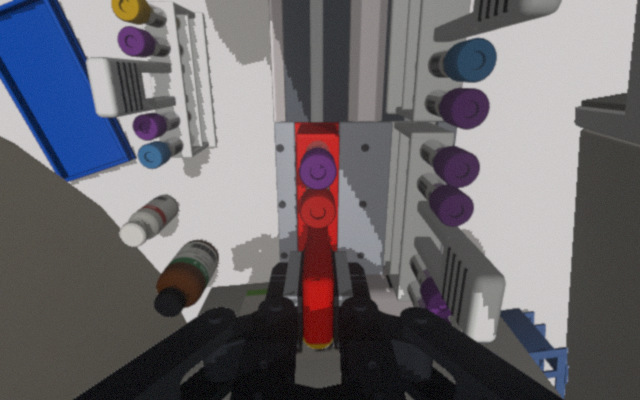

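Call:
carry_out:
  commands:
    - [0,-0.05,0.5,0,-1]
    - [0,-0.05,1.2,0,-1]
    - [0,-0.05,2,0,-1]
    - [0,-0.05,2.8,0,-1]
    - [0,-0.05,3.6,0,-1]
    - [0,-0.05,4.4,0,-1]

```text
time: 11.35
tool_pos: [551.9, -75.6, 182.0]
tcp_rot: [-1.287, -1.083, 1.08]
contact_force: [0.0, -0.2, -1.1]
width: 0.131
```

```bash
python3 - <<'E'
from h import *
s=env.sense();print(s["contact_force"],s["torque"],s["time"])
cmd((478.4,-64.5,180.5),yaw=-.172-np.pi)
E
```

```text
[ 0.03265501 -0.21563385 -1.14765233] [-0.047723   -0.08793507  0.02151486] 11.35
(478.4, -64.5, 180.5) -> [-0.16  0.14  7.43] turn 0.0
```

Call:
carry_out:
  commands:
    - [0,0,0.8,0,-1]
    - [-0.02,0,1.8,0,-1]
    - [-0.04,0,2.8,0,-1]
    - [-0.06,0,3.8,0,-1]
    - [-0.08,0,4.8,0,-1]
    - [-0.1,0,5.8,0,-1]
    - [-0.1,0,6.6,0,-1]
    - [-0.1,0,7.2,0,-1]
    - [-0.1,0,7.2,0,-1]
    - [-0.1,0,7.2,0,-1]

```text
time: 12.18
tool_pos: [479.0, -64.3, 181.9]
tcp_rot: [-1.284, -1.08, 1.083]
contact_force: [-1.3, 1.0, 11.8]
width: 0.136
```

```bash
python3 - <<'E'
from h import *
s=env.sense();print(s["contact_force"],s["torque"],s["time"])
snap("w10"); cv2.imwrite("pics/top10.png",cv2.resize(env.grab_frame("top")[110:260,200:400],None,fx=4,fy=4,interpolation=cv2.INTER_CUBIC))
E
```

```text
[-1.33589425  1.02839742 11.75805381] [0.52989507 0.23356318 0.01364044] 12.1833
[479.02279717 -64.27633089 181.86049647] [-1.28405012 -1.08005193  1.08263093] 0.13588124031145737
```

View pics/w10.png

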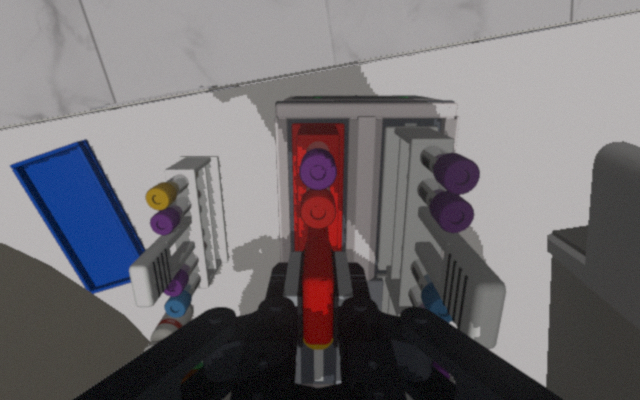

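View pics/top10.png

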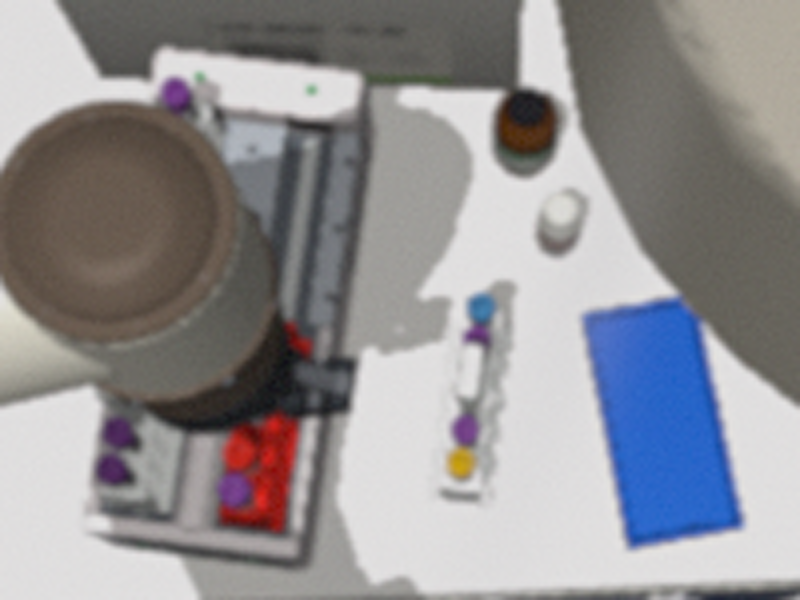

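Call:
carry_out:
  commands:
    - [0,-0.2,0,0,-1]
    - [0,-0.4,0,0,-1]
    - [0,-0.6,0,0,-1]
    - [0,-0.6,0,0,-1]

```text
time: 12.62
tool_pos: [479.0, -64.6, 186.0]
tcp_rot: [-1.283, -1.078, 1.083]
contact_force: [0.3, -0.1, -2.7]
width: 0.133
```

```bash
python3 - <<'E'
from h import *
np.set_printoptions(precision=1,suppress=True)
for n,lim in [("w5",(60,260)),("w6",(160,285)),("w8",(0,150)),("w10",(0,150))]:
    im=cv2.imread(f"pics/{n}.png"); D=np.load(n+".npz")
    hsv=cv2.cvtColor(im,cv2.COLOR_BGR2HSV); m=cv2.inRange(hsv,(105,110,30),(125,255,255)); m[:,:lim[0]]=0;m[:,lim[1]:]=0
    c=max(cv2.findContours(m,0,2)[0],key=cv2.contourArea)[:,0]
    q=cv2.approxPolyDP(c.reshape(-1,1,2),4,True)[:,0]
    print(n,q.tolist(),[np.round(onz(D,p,14)[:2],1).tolist() for p in q])
    W=np.array([onz(D,p,14)[:2] for p in c],np.float32); r=cv2.minAreaRect(W); print(r)
E
```

```text
w5 [[172, 101], [77, 133], [159, 290], [170, 298], [242, 278], [246, 271]] [[413.2, -264.9], [422.8, -336.0], [552.9, -318.5], [561.6, -312.0], [553.3, -250.1], [547.7, -245.6]]
((487.6564636230469, -290.5881042480469), (142.17633056640625, 73.58929443359375), 8.069151878356934)
w6 [[228, 84], [172, 103], [223, 210], [270, 196]] [[413.1, -267.3], [422.5, -335.4], [559.4, -311.4], [550.9, -248.9]]
((486.80224609375, -291.0702209472656), (141.66102600097656, 70.31358337402344), 8.210529327392578)
w8 [[0, 11], [0, 76], [57, 174], [73, 183], [136, 161], [120, 124], [99, 116], [89, 62], [58, 0], [26, 0]] [[418.7, -308.7], [464.0, -330.8], [551.5, -318.3], [562.1, -307.3], [552.4, -243.6], [518.7, -246.3], [509.1, -261.8], [466.4, -253.9], [419.3, -260.7], [415.0, -285.2]]
((487.6805419921875, -289.105712890625), (142.7238311767578, 75.85882568359375), 8.158347129821777)
w10 [[84, 140], [11, 167], [93, 293], [129, 282], [128, 267], [144, 249]] [[411.8, -261.5], [423.7, -335.7], [562.0, -312.0], [556.0, -271.3], [539.4, -266.5], [523.1, -244.3]]
((486.80572509765625, -288.18231201171875), (142.2298126220703, 77.11500549316406), 8.078483581542969)
```

```bash
python3 - <<'E'
from h import *
cmd((479,-64.5,268),(487,-290.8,268),(487,-290.8,125),yaw=.142-np.pi)
E
```

```text
(479, -64.5, 268) -> [ 0.   -8.2   0.04] turn -0.315
(487, -290.8, 268) -> [-22.15  -8.2   -4.64] turn -0.315
(487, -290.8, 125) -> [-22.14   6.1   -4.7 ] turn -0.315
```

Call:
carry_out:
  commands:
    - [0,-2,0,0,-1]
    - [0,-5,0,0,-1]
    - [0,-8.2,0,0,-1]
    - [-1,-8.2,-0.2,-0.05,-1]
    - [-4,-8.2,-0.8,-0.1,-1]
    - [-7.5,-8.2,-1.6,-0.15,-1]
    - [-11,-8.2,-2.3,-0.2,-1]
    - [-14.5,-8.2,-3.1,-0.25,-1]
    - [-18,-8.2,-3.8,-0.3,-1]
    - [-21,-8.2,-4.4,-0.315,-1]
    - [-22.2,-8.2,-4.6,-0.315,-1]
    - [-22.2,-8.2,-4.6,-0.315,-1]

```text
time: 13.62
tool_pos: [487.0, -293.2, 267.2]
tcp_rot: [-1.136, -1.308, 1.311]
contact_force: [-0.1, -0.8, -2.6]
width: 0.132
```

```bash
python3 - <<'E'
from h import *
s=env.sense();print(s["contact_force"],s["torque"],s["time"])
snap("w11")
cmd((487,-290.8,120),yaw=.142-np.pi)
E
```

```text
[-0.13155082 -0.7976967  -2.61932919] [ 0.05075338 -0.01944461  0.05264309] 13.6167
[ 486.99329317 -293.1529947   267.24273259] [-1.13629264 -1.30819143  1.31107016] 0.132407571604546
(487, -290.8, 120) -> [ 0.06 14.75 -0.05] turn -0.002
```

View pics/w11.png

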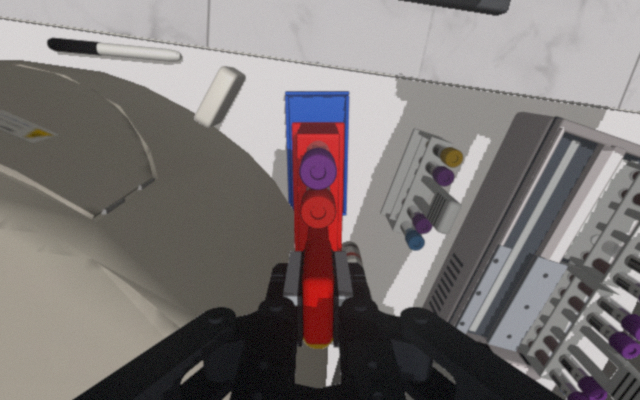

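```bash
python3 - <<'E'
from h import *
np.set_printoptions(precision=1,suppress=True)
D=np.load("w11.npz")
for p in [(290,215),(270,165),(235,125),(200,95),(100,65),(293,240)]: print(p,[onz(D,p,z)[:2] for z in (280,200,100)])
E
```

```text
(290, 215) [array([ 456.1, -308.3]), array([ 488.2, -310.4]), array([ 528.2, -313.1])]
(270, 165) [array([ 437. , -318.1]), array([ 457.3, -326.2]), array([ 482.7, -336.3])]
(235, 125) [array([ 423.9, -332.1]), array([ 436.2, -348.9]), array([ 451.5, -369.8])]
(200, 95) [array([ 415.1, -345.1]), array([ 422. , -369.8]), array([ 430.5, -400.6])]
(100, 65) [array([ 409.9, -379.6]), array([ 413.5, -425.4]), array([ 418. , -482.8])]
(293, 240) [array([ 466.8, -305.9]), array([ 505.4, -306.5]), array([ 553.6, -307.2])]
```

```bash
python3 - <<'E'
import cv2
im=cv2.imread("pics/w6.png"); cv2.imwrite("pics/w6a.png",cv2.resize(im[80:380,0:340],None,fx=2.2,fy=2,interpolation=cv2.INTER_CUBIC)); 
im=cv2.imread("pics/top0.png"); cv2.imwrite("pics/top0a.png",cv2.resize(im[60:260,320:600],None,fx=2.8,fy=2.8,interpolation=cv2.INTER_CUBIC)); 
E
```

```text
(no output)
```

View pics/top0a.png

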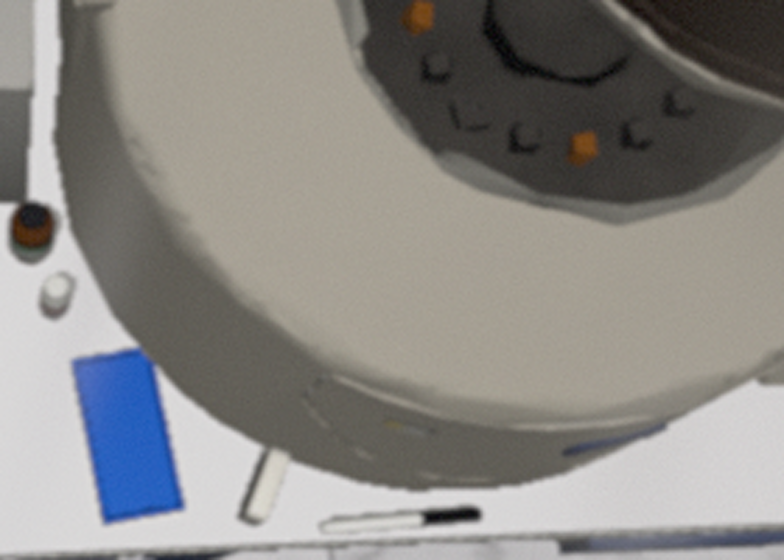

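View pics/w6a.png

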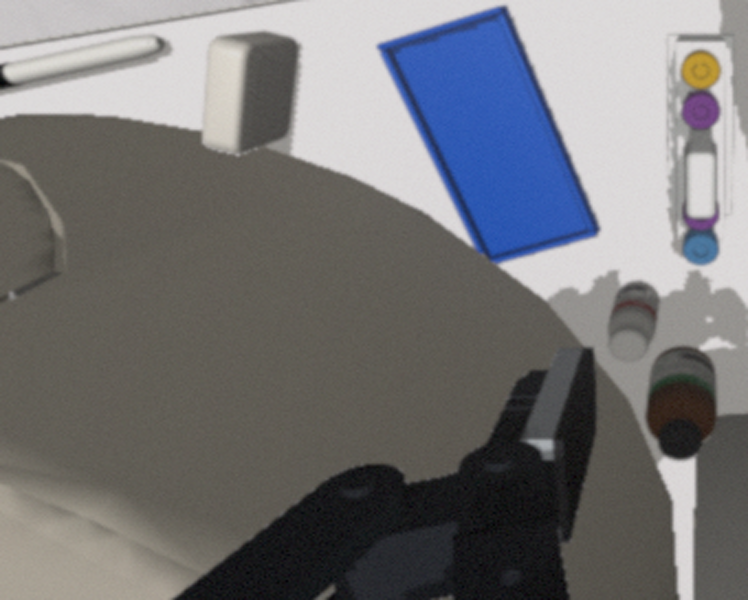

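```bash
python3 - <<'E'
from h import *
np.set_printoptions(precision=1,suppress=True)
T=env.get_calibration("top");D=np.load("w6.npz")
for p in [(150,350),(200,400),(270,450),(300,465)]:
    q=(320+p[0]/2.8,60+p[1]/2.8); print("base",[onz(T,q,z)[:2] for z in (0,40,80)])
for p in [(190,235),(240,310),(340,380)]:
    q=(320+p[0]/2.8,60+p[1]/2.8); print("rim",[onz(T,q,z)[:2] for z in (200,280)])
for p in [(490,265),(410,205),(330,170),(550,300),(600,380)]:
    q=(p[0]/2.2,80+p[1]/2); print("w6",[onz(D,q,z)[:2] for z in (0,40,80)])
E
```

```text
base [array([ 563.4, -319.4]), array([ 554.5, -314.4]), array([ 545.6, -309.5])]
base [array([ 517.3, -359.9]), array([ 510. , -353.5]), array([ 502.7, -347.1])]
base [array([ 471.2, -416.8]), array([ 465.5, -408.4]), array([ 459.9, -400. ])]
base [array([ 457.2, -441.4]), array([ 452. , -432.2]), array([ 446.9, -422.9])]
rim [array([ 603.9, -329.6]), array([ 578.7, -316.7])]
rim [array([ 545.8, -361.7]), array([ 525.6, -346.1])]
rim [array([ 491.3, -429.1]), array([ 475.8, -407.6])]
w6 [array([ 567.5, -317.5]), array([ 553.5, -303.4]), array([ 539.5, -289.3])]
w6 [array([ 520. , -352.6]), array([ 510.4, -335.3]), array([ 500.9, -317.9])]
w6 [array([ 490.4, -390.8]), array([ 483.6, -369.9]), array([ 476.8, -348.9])]
w6 [array([ 598. , -288.1]), array([ 581.1, -276.7]), array([ 564.3, -265.4])]
w6 [array([ 662.7, -270.9]), array([ 639.9, -261.2]), array([ 617. , -251.4])]
```

```bash
python3 - <<'E'
from h import *
cmd((481.5,-287.5,125),(481.5,-287.5,108),yaw=.142-np.pi)
E
```

```text
(481.5, -287.5, 125) -> [ 0.46 14.25  0.45] turn -0.002
(481.5, -287.5, 108) -> [ 0.46 15.95  0.44] turn -0.002
```

Call:
carry_out:
  commands:
    - [0.46,0,0.45,0,-1]
    - [0.46,3,0.45,0,-1]
    - [0.46,6,0.45,0,-1]
    - [0.46,9,0.45,0,-1]
    - [0.46,12,0.45,0,-1]
    - [0.46,13.5,0.45,0,-1]
    - [0.46,14.2,0.45,0,-1]
    - [0.46,14.2,0.45,0,-1]

```text
time: 14.33
tool_pos: [482.0, -285.5, 125.9]
tcp_rot: [-1.134, -1.313, 1.315]
contact_force: [0.2, -0.6, -2.6]
width: 0.136
```

```bash
python3 - <<'E'
from h import *
s=env.sense();print(s["contact_force"],s["torque"],s["time"])
snap("w12")
cmd((481.5,-287.5,107),yaw=.142-np.pi)
E
```

```text
[ 0.24957304 -0.62033098 -2.60106088] [ 0.01048531  0.0290394  -0.00147699] 14.3333
[ 481.96822715 -285.51294849  125.94073091] [-1.13359894 -1.31277477  1.31527475] 0.13601318741559693
(481.5, -287.5, 107) -> [-0.1   2.06  0.18] turn 0.002
```

View pics/w12.png

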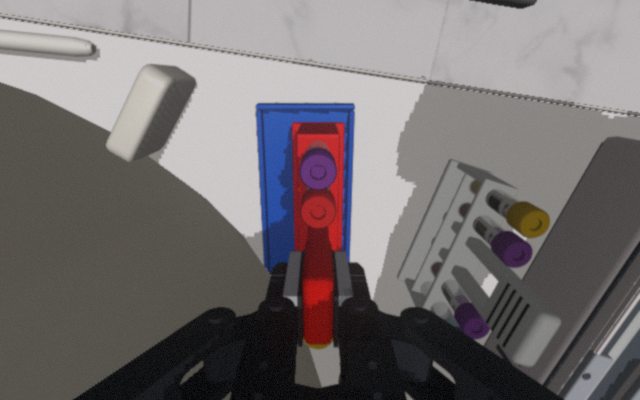

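Call:
carry_out:
  commands:
    - [-0.3,0,0.05,0,-1]
    - [-0.4,0.5,0.05,0,-1]
    - [-0.4,1,0.05,0,-1]
    - [-0.4,1.4,0.05,0,-1]
    - [-0.4,1.7,0.05,0,-1]
    - [-0.4,1.8,0.05,0,-1]
    - [-0.4,1.8,0.05,0,-1]

```text
time: 14.97
tool_pos: [482.8, -291.2, 108.8]
tcp_rot: [-1.137, -1.313, 1.314]
contact_force: [-0.3, -0.8, -2.4]
width: 0.131
```

Call:
carry_out:
  commands:
    - [0,0.1,0,0,-1]
    - [0,0.2,0,0,-1]
    - [0,0.3,0,0,-1]
    - [0,0.3,0,0,-1]

```text
time: 15.3
tool_pos: [483.3, -291.5, 108.0]
tcp_rot: [-1.139, -1.314, 1.315]
contact_force: [-2.8, 0.1, 5.6]
width: 0.134
```

```bash
python3 - <<'E'
from h import *
snap("w13")
E
```

```text
[ 483.33255994 -291.54423483  107.98090298] [-1.13922409 -1.31417491  1.31456745] 0.13396270361864407
```

View pics/w13.png

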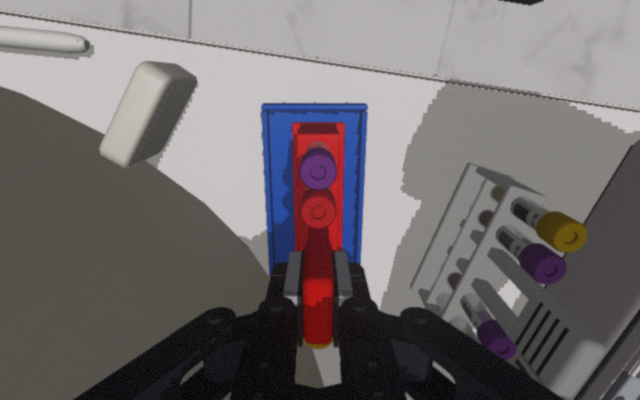

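Red sits inside the tray, nearly centred (tray edges u 263/366, foot 293/345). Release and rise.

Call:
carry_out:
  commands:
    - [0,0,0,0,0]
    - [0,0,0,0,0]
    - [0,0,0,0,0]
    - [0,0,0,0,0]
    - [0,0,0,0,0]
    - [0,0,0,0,0]
    - [0,-3,0,0,0]
    - [0,-7,0,0,0]
    - [0,-11,0,0,0]
    - [0,-15,0,0,0]
    - [0,-17,0,0,0]
    - [0,-17,0,0,0]

```text
time: 16.35
tool_pos: [485.5, -292.5, 282.9]
tcp_rot: [-1.15, -1.32, 1.313]
contact_force: [0.3, 0.1, -0.4]
width: 0.498
```

```bash
python3 - <<'E'
from h import *
snap("w14"); cv2.imwrite("pics/scene14.png",env.grab_frame("scene"))
cmd((500.2,-179.9,285),yaw=-.172-np.pi)
E
```

```text
[ 485.52474974 -292.48756225  282.87589701] [-1.15046722 -1.31968618  1.31343671] 0.49753183403405266
(500.2, -179.9, 285) -> [10.76 -0.81 -3.26] turn 0.315
```

View pics/w14.png

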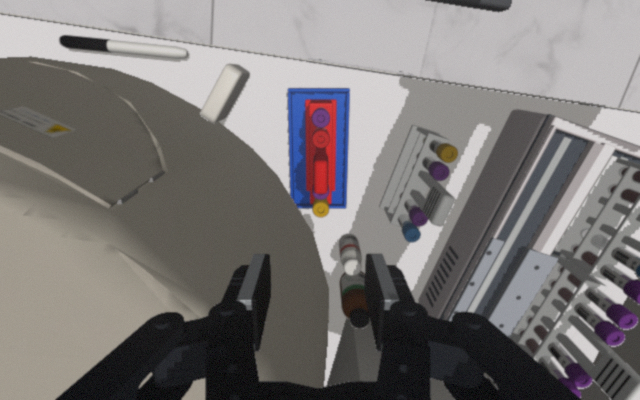

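Call:
carry_out:
  commands:
    - [3,-0.5,-1,0.1,0]
    - [6,-0.5,-2,0.2,0]
    - [9,-0.5,-2.8,0.3,0]
    - [10.7,-0.5,-3.2,0.315,0]
    - [10.7,-0.5,-3.2,0.315,0]
    - [10.7,-0.5,-3.2,0.315,0]

```text
time: 16.95
tool_pos: [499.0, -179.9, 279.7]
tcp_rot: [-1.282, -1.081, 1.085]
contact_force: [-0.0, -1.0, 0.1]
width: 0.501
```

```bash
python3 - <<'E'
from h import *
snap("w15")
a=cv2.imread("pics/w15.png")[80:240,260:380]; cv2.imwrite("pics/w15z.png",cv2.resize(a,None,fx=4,fy=4,interpolation=cv2.INTER_CUBIC))
E
```

```text
[ 499.04850554 -179.93343812  279.68434708] [-1.28230281 -1.08089731  1.08458467] 0.5013095236532464
```

View pics/w15z.png

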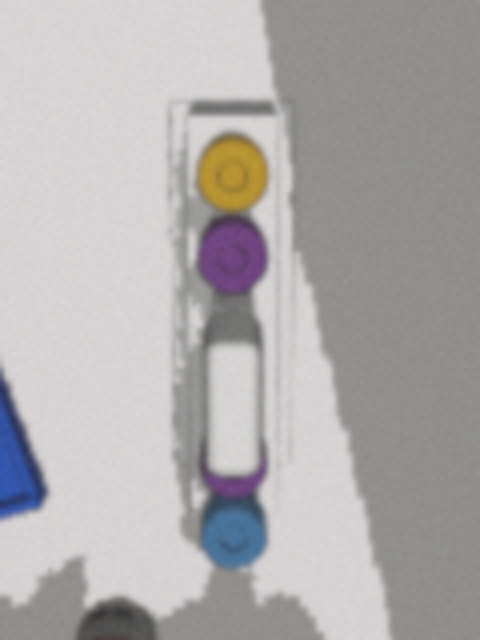

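```bash
python3 - <<'E'
from h import *
np.set_printoptions(precision=1,suppress=True)
D=np.load("w15.npz");B=np.load("w6.npz")
p=(317.6,181.8); print(onz(D,p,135)); print(tri((D,p),(B,(318.5,169))))
q=onz(D,p,135);cmd((q[0],q[1],102),yaw=-.172-np.pi)
E
```

```text
[ 498.1 -179.9  135. ]
(array([ 454.2, -172.3,  289.6]), [np.float64(0.10579909820034963), np.float64(0.10579909820034383)])
(np.float64(498.08871611604235), np.float64(-179.9019866932862), 102) -> [ 0.1 17.8  0.1] turn 0.001
```

Call:
carry_out:
  commands:
    - [0,4,0.1,0,0]
    - [0,8,0.1,0,0]
    - [0,12,0.1,0,0]
    - [0,15,0.1,0,0]
    - [0,17,0.1,0,0]
    - [0,17.7,0.1,0,0]
    - [0,17.7,0.1,0,0]
    - [0,17.7,0.1,0,0]

```text
time: 17.67
tool_pos: [499.1, -181.4, 104.7]
tcp_rot: [-1.287, -1.081, 1.081]
contact_force: [0.1, 0.2, 1.8]
width: 0.503
```

```bash
python3 - <<'E'
from h import *
snap("w16"); print(env.sense()["contact_force"])
E
```

```text
[ 499.10546587 -181.42778108  104.74187736] [-1.28667174 -1.08116998  1.08124213] 0.5026863705743688
[ 0.60220776 -0.84082373  0.10641248]
```

View pics/w16.png

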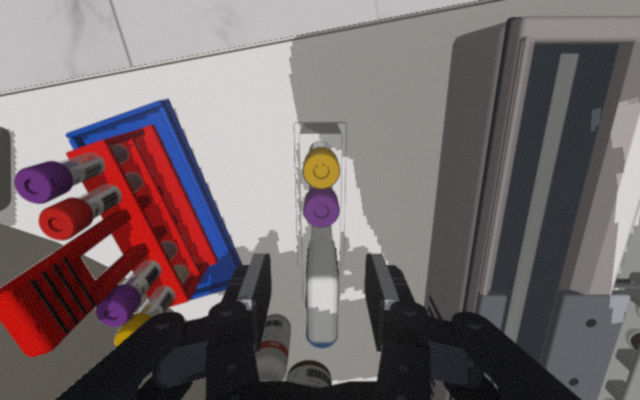

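Call:
carry_out:
  commands:
    - [0.1,0.15,0,0,0]
    - [0.1,0.15,0,0,-1]
    - [0.1,0.15,0,0,-1]
    - [0.1,0.15,0,0,-1]
    - [0.1,0.15,0,0,-1]
    - [0.1,0.15,0,0,-1]
    - [0.1,0.15,0,0,-1]
    - [0.1,0.15,0,0,-1]
    - [0.1,0.15,0,0,-1]
  newtons: 50

```text
time: 18.47
tool_pos: [499.4, -179.7, 103.8]
tcp_rot: [-1.287, -1.083, 1.081]
contact_force: [-0.9, 0.7, 6.8]
width: 0.126
```

```bash
python3 - <<'E'
from h import *
snap("w17"); print(env.sense()["contact_force"])
E
```

```text
[ 499.38848564 -179.70813335  103.79423125] [-1.2870081  -1.08280244  1.08120033] 0.12643583586558205
[-0.82700523 -0.13594199  5.03929973]
```

View pics/w17.png

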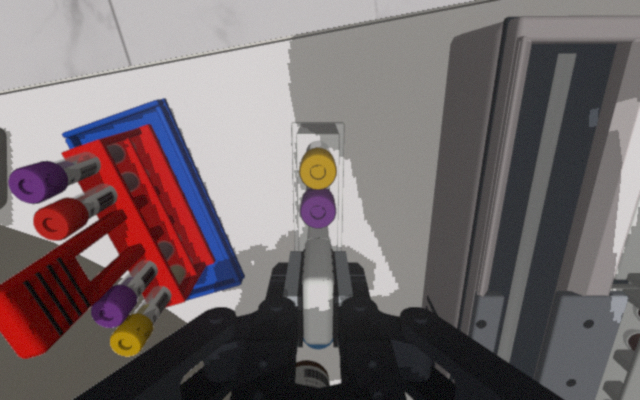

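Call:
carry_out:
  commands:
    - [0,-1,0,0,-1]
    - [0,-4,0,0,-1]
    - [0,-8,0,0,-1]
    - [0,-12,0,0,-1]
    - [0,-13,0.5,0,-1]
    - [0,-13,2,0,-1]
    - [0,-13,3.5,0,-1]
    - [0,-13,4,0,-1]
    - [0,-13,4,0,-1]

```text
time: 19.27
tool_pos: [457.7, -172.4, 232.5]
tcp_rot: [-1.284, -1.081, 1.082]
contact_force: [-0.2, 0.2, -2.7]
width: 0.133
```

```bash
python3 - <<'E'
from h import *
s=env.sense();print(s["tool_pos"],s["contact_force"],s["torque"])
cmd((479,-64.5,230),yaw=-.172-np.pi)
E
```

```text
[ 457.73974113 -172.4218969   232.50061069] [-0.15722402  0.19650387 -2.74994926] [-0.02109223 -0.06749016  0.03653425]
(479, -64.5, 230) -> [11.    0.25 -0.24] turn -0.0
```

Call:
carry_out:
  commands:
    - [2,0,-0.2,0,-1]
    - [5,0,-0.2,0,-1]
    - [8,0,-0.2,0,-1]
    - [10,0,-0.2,0,-1]
    - [11,0,-0.2,0,-1]
    - [11,0,-0.2,0,-1]
    - [11,0,-0.2,0,-1]
    - [11,0,-0.2,0,-1]

```text
time: 19.93
tool_pos: [480.1, -65.2, 232.5]
tcp_rot: [-1.286, -1.08, 1.082]
contact_force: [0.3, -0.7, -2.8]
width: 0.132
```

```bash
python3 - <<'E'
from h import *
snap("w18")
cmd((479,-64.5,205),yaw=-.172-np.pi)
E
```

```text
[480.14082308 -65.23276504 232.49396188] [-1.28560863 -1.08028606  1.08171053] 0.13152126754157048
(479, -64.5, 205) -> [0.07 2.76 0.12] turn -0.001
```

View pics/w18.png

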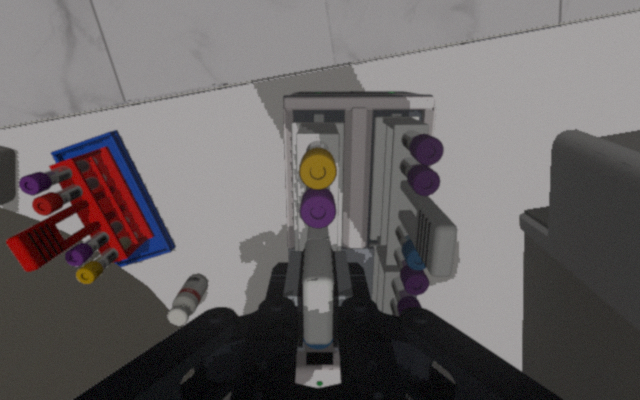

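Call:
carry_out:
  commands:
    - [0.06,0,0.12,0,-1]
    - [0.06,1,0.12,0,-1]
    - [0.06,2,0.12,0,-1]
    - [0.06,2.7,0.12,0,-1]
    - [0.06,3.2,0.12,0,-1]
    - [0.06,3.2,0.12,0,-1]

```text
time: 20.48
tool_pos: [478.0, -64.1, 199.0]
tcp_rot: [-1.284, -1.078, 1.083]
contact_force: [-0.3, -0.4, -2.4]
width: 0.129
```

```bash
python3 - <<'E'
from h import *
snap("w19");s=env.sense();print(s["contact_force"],s["torque"])
cmd((479,-64.5,181),yaw=-.172-np.pi)
E
```

```text
[478.01467229 -64.1369723  198.97561792] [-1.28375239 -1.07817218  1.0833425 ] 0.12947521167127504
[ 0.15508611  0.14618486 -2.91669281] [-0.04121605 -0.03922103  0.05183705]
(479, -64.5, 181) -> [-0.03  1.89 -0.05] turn -0.0
```

View pics/w19.png

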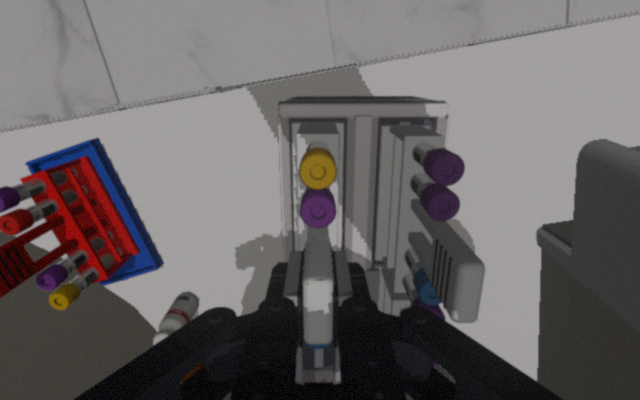

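Call:
carry_out:
  commands:
    - [0,0.4,-0.05,0,-1]
    - [0,0.8,-0.05,0,-1]
    - [0,1.1,-0.05,0,-1]
    - [0,1.4,-0.05,0,-1]
    - [0,1.6,-0.05,0,-1]
    - [0,1.6,-0.05,0,-1]

```text
time: 21.03
tool_pos: [479.3, -64.0, 184.3]
tcp_rot: [-1.285, -1.081, 1.082]
contact_force: [0.1, 0.4, -2.0]
width: 0.135
```

Call:
carry_out:
  commands:
    - [0,0.1,0,0,-1]
    - [0,0.2,0,0,-1]
    - [0,0.3,0,0,-1]
    - [0,0.3,0,0,-1]

```text
time: 21.37
tool_pos: [479.7, -64.0, 181.9]
tcp_rot: [-1.286, -1.082, 1.081]
contact_force: [0.5, 0.4, -2.6]
width: 0.136
```

Call:
carry_out:
  commands:
    - [0,0.1,0,0,-1]
    - [0,0.2,0,0,-1]
    - [0,0.2,0,0,-1]

```text
time: 21.62
tool_pos: [479.7, -64.1, 181.9]
tcp_rot: [-1.287, -1.082, 1.082]
contact_force: [-5.5, 0.9, 8.7]
width: 0.134
```

```bash
python3 - <<'E'
from h import *
snap("w20");s=env.sense();print(s["contact_force"],s["torque"])
E
```

```text
[479.70720909 -64.0816208  181.86087606] [-1.28651327 -1.08249156  1.08184282] 0.13436484200164764
[-4.86006055  1.72320033  8.56757131] [ 0.47999063  1.29942819 -0.03249411]
```

View pics/w20.png

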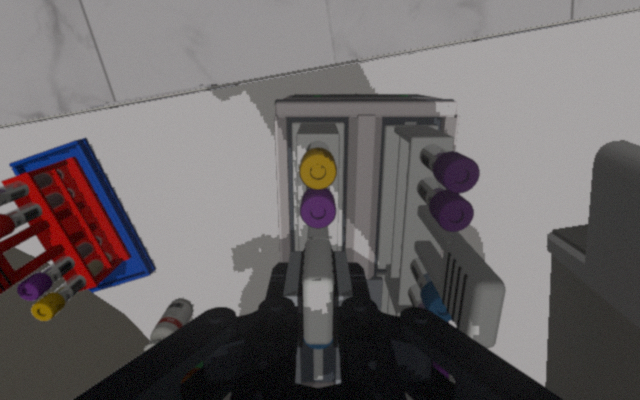

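Call:
carry_out:
  commands:
    - [0,0,0,0,0]
    - [0,0,0,0,0]
    - [0,0,0,0,0]
    - [0,0,0,0,0]
    - [0,0,0,0,0]
    - [0,0,0,0,0]
    - [0,-3,0,0,0]
    - [0,-7,0,0,0]
    - [0,-11,0,0,0]
    - [0,-14,0,0,0]
    - [0,-15,0,0,0]
    - [0,-15,0,0,0]

```text
time: 22.67
tool_pos: [480.9, -64.0, 333.1]
tcp_rot: [-1.29, -1.087, 1.077]
contact_force: [0.4, -1.3, 0.5]
width: 0.498
```

```bash
python3 - <<'E'
from h import *
snap("w21")
a=cv2.imread("pics/w21.png")[70:270,250:450]; cv2.imwrite("pics/w21z.png",cv2.resize(a,None,fx=3,fy=3,interpolation=cv2.INTER_CUBIC))
cv2.imwrite("pics/scene21.png",cv2.resize(env.grab_frame("scene")[95:345,205:385],None,fx=3,fy=2.4,interpolation=cv2.INTER_CUBIC))
E
```

```text
[480.94271726 -63.96811485 333.05921607] [-1.28983527 -1.08711814  1.07717573] 0.49836066038158144
```

View pics/w21z.png

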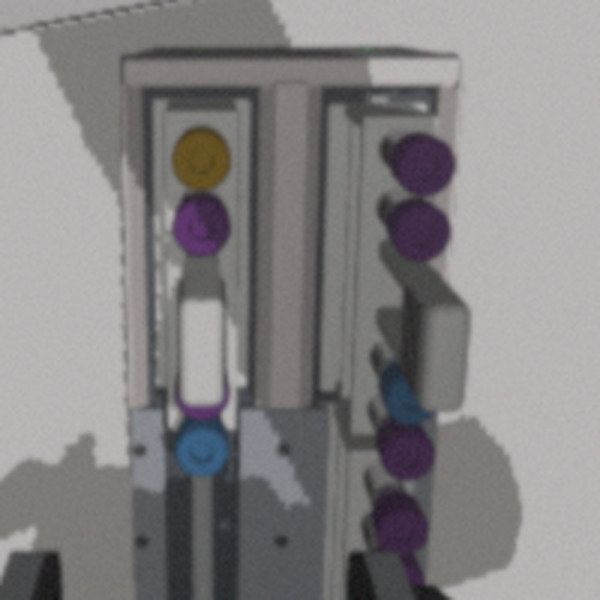

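View pics/scene21.png

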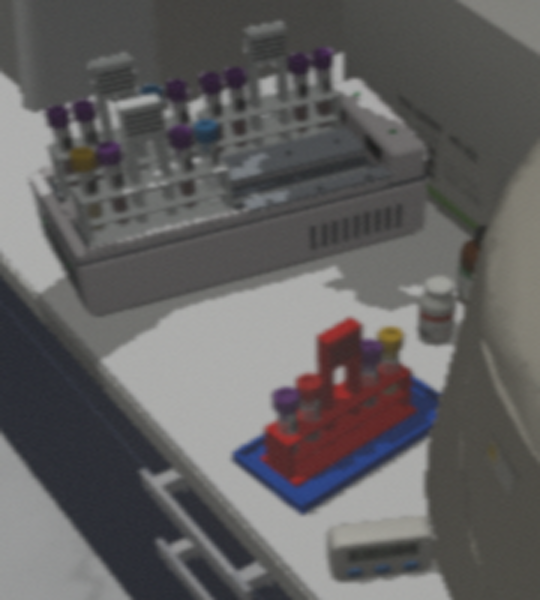

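```bash
python3 - <<'E'
from h import *
np.set_printoptions(precision=1,suppress=True)
D=np.load("w21.npz")
f=lambda x,y:(250+x/3-.3,70+y/3-.3)
b=onz(D,f(202.5,351),213); print("block",b)
l=onz(D,f(190,407),92)  # lip start on right lane
ex=np.array([np.cos(-.172),np.sin(-.172)]); print("fx of block", (b[:2]-l[:2])@ex+3)
print("edges",[onz(D,f(x,250),84)[:2] for x in (147,160,245,256)])
D=np.load("w14.npz")
s=env.sense();print(s["contact_force"],s["time"],np.abs(s["joint_velocities"]).max())
E
```

```text
block [478.1 -63.6 213. ]
fx of block -57.72485606677744
edges [array([475.4, -84.1]), array([476.3, -79.3]), array([481.8, -47.9]), array([482.5, -43.8])]
[ 0.   1.2 -0.8] 22.7667 0.03436209736551427
```

```bash
python3 - <<'E'
from cell import env
print(env.finish_job())
E
```

```text
the job is handed in; nothing more can be done
None
```

I finished the job and handed it in after about 23 s of the allowed 72 s; the hand-in reports no verdict.

**What I did:** The red rack was in the right lane.
- I lifted the right front white rack out and stood it on the worktop near (500, -180) mm.
- I slid the red rack about 116 mm forward. Forces were low while it was under the lips, and a small test lift showed it was free of them.
- I lifted the red rack over the white one, lowered it into the tray until contact, and released it.
- I put the white rack back in its bay and released it.

**Last checks:**
- **White rack:** it is 57.7 mm before the feeder's middle (allowed 46–67). Its foot is within about 1 mm of the lane centre, and its grip block is within 1 mm of where it started. It looks flat in the last pictures, and the gripper height at contact agrees.
- **Red rack:** it stands upright inside the tray, about 3–4 mm off centre both ways. The gripper height at contact puts its underside at about z = 4 mm, the tray floor.
- **Other objects:** in the last pictures the left front and rear white racks, the dropper bottle and the timer stand as before. The brown bottle is half hidden in the last scene picture but looked untouched in earlier views. I measured none of these again.
- **Robot:** the gripper is open and clear, with no contact force above noise.

**Checks that disagreed:**
- Block-top heights came out at 204–212 mm from the different camera pairs, against 214 mm by the text; the best pair gave 212.3 mm.
- My height check of the white rack on the worktop failed because the two views were too close together. I relied on the contact height from setting it down instead.
- Measured tool positions differed from the commanded ones by 1–3 mm.

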